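# Snap the cover onto the feed gearbox neck and hold it pressed

### The job

Pick up the loose rectangular hood-shaped cover by the rib on its top, set it over the raised neck of the grey gear housing with its long side along the neck's long side, and press it straight down: the resistance builds up, suddenly drops as the two spring catches snap in, and you keep pressing until the cover is fully home on the housing. Finish while still pressing it down firmly (about 10 N): do not let go and do not back off. Leave the other things on the bench where they are.

Things in the scene. Friction and masses are not known exactly. Their poses are not given: they have to be found in the camera images.
- cover_center (a point): Centre, half-way up (30.5 mm over its underside), of the loose clip-on cover: a grey plastic rectangular hood, open below, 76 mm (x) by 55 mm (y), 61 mm high with its rib; it stands upright on the bench at the start. z up; looks and fits the same after a half turn. When home it is 30.5 mm above seat, its x axis parallel to seat's, either way round.
- rib (a point): Middle of the straight grip rib on the cover's top, 48 mm above the cover's underside: 44 mm long along x, 12 mm thick along y, 26 mm tall; its foot is the hood's flat top, 35 mm above the underside. Axes as the cover's.
- cover: The cover, origin under its centre, on its underside. About 0.12 kg. The hood is 35 mm high; inside it is open 68 mm (x) by 49 mm (y), 32 mm deep. Along the lower edge of each long side runs a round ridge inside, crest 4 mm above the underside, with 40 mm between the two crests.
- seat (a point): Centre of the flat top (shoulder) of the fixed gear housing, 85 mm above the bench, on which the cover's underside rests when home. z up, x along the neck's long side. A cover set loosely over the neck stops on the catches with its underside about 13 mm above this point, with about 2 mm of play sideways.
- neck_top (a point): Centre of the top of the bare aluminium neck, 30 mm above seat. The neck is 64 mm (x) by 36 mm (y), straight for 22 mm above the shoulder, then tapering to 54 by 26 mm at its top. In the middle of each long side a sprung round steel catch stands out 4.5 mm, centred 10.7 mm above the shoulder.
- housing: The fixed grey painted gear housing, origin under its foot on the bench: block 120 mm (x) by 92 mm (y) on a 140 by 110 mm foot. Pressing the cover on takes a force that peaks at about 14 N (10 to 18); 5 to 7 mm short of home it collapses as the ridges slip under the catches, which then even pull the cover down (about 10 N), and rises again on the rigid shoulder.
- round_cap: Bystander: round grey plastic cap with a knob, 68 mm across, 44 mm high; origin under its centre. Not the cover asked for.
- screwdriver: Bystander: screwdriver with black handle, 170 mm long, lying along its x, roughly in the middle between cover and housing; origin under its middle.
- wrench: Bystander: steel wrench 180 mm long, lying flat along its x; origin under its middle.
- oil: Bystander: white plastic oil bottle, 60 mm across, 150 mm high; origin under its centre.
- setup_block: Bystander: steel set-up block with three holes, 76 x 51 x 26 mm; origin under its centre.
- collet: Bystander: small steel collet standing upright, 32 mm across, 50 mm high; origin under its centre.

How it is judged:
By the outcome, as a careful person would: the job done as asked, in the order asked, and still so for the second after the job is handed in, while the arm keeps its last pose, push and grip.
It also fails if it takes over 48 s, if anything falls off the work surface, if the arm or the gripper's body presses on something with over 40 N, if the wrist force passes 120 N, or if a joint passes its speed limit or range.

### The arm

A 6-joint arm with a two-finger parallel gripper is mounted at the origin on the work surface. World frame = base frame: x ahead of the robot, y to its left, z up, the work surface at z = 0. Lengths are in m, angles in rad, forces in N, time in s.
With the tool pointing down it reaches from about 0.275 to 0.875 m from the base axis. Payload 12.5 kg.
Tool frame: the origin (TCP) lies on the centre line of the jaws, within the pads' length; the fingertips stand 14 mm ahead of it and the grasp point (between the pads) lies 5 mm behind it (r.finger_overhang is the distance from the TCP to the fingertips, in m); z points along the fingers, y is the direction in which the jaws open and shut (so a half turn about z gives the same grasp; the last joint's range is limited). The gripper opens to 85 mm and grips with 20 to 120 N. Pads are 22 mm wide; open, the fingers measure 114 mm over their backs; the gripper's body (76 mm by 85 mm) begins 54 mm behind the grasp point. The pads swing forward as they close: fully open they stand 13 mm farther back than shut.
Start: joints at [1.184, 0.351, 1.652, -0, 1.139, -0.085], TCP at [0.163, 0.525, 0.245] pointing down, gripper open.
Joint ranges: [-2.75, 2.75], [-0.79, 2.1], [0.01, 2.65], [-1.57, 4.71], [0.07, 3.14], [-2.87, 2.87]. Speed limits (rad/s): [2.22, 2.22, 2.79, 3.14, 3.14, 3.14].

### API

Orientations are given as a unit quaternion [x, y, z, w].
In Python, from workcell import r gives the robot as it stands. The module is installed in compiled form; this text tells all that it offers.
- The arm moves only by the tool servo_tool, never from a script. Its argument "commands" is a list of rows, each a list of 5 numbers: the shift along the tool's x, y, z in m, then the turn about the tool's z in degrees, then the opening, from 0 (shut) to 1 (fully open). In form: [[dx, dy, dz, twist, jaw], ...]. A call has 1 to 20 rows; each row shifts and turns the pose as measured when the row begins, along the tool's axes as they then stand; what a row does not reach is not made up. A row lasts 1/12 s, in which the tool goes at most 41.7 mm and 7.16 degrees, less where a joint would pass 70% of its speed; a pose out of reach is approached as far as the arm can. A call with a gripper value outside its range is refused whole. The fingers move at their own pace and stop on an object; "force" is the grip in N (left out, the last holds). Time passes only in rows, so rows that do not move let the fingers close. It gives the time, the measured TCP pose, the force and the opening at its end, in the units of the state.
- r.get_state(): the state, without advancing time (a new reading comes with each control period).
- r.capture(name): name is "scene" or "top"; returns a dict with "img" (480x640x3 uint8, red, green, blue), "intrinsics" (3x3 intrinsics, pixels), "xyz" and "orientation" of the camera in the world. Camera axes: x right, y down, z forward; pixel columns grow to the right and rows downward; lengths in m; the calibration is good to about 2 mm. A picture is of the moment at which its call begins. There is no depth.
- r.hand_in(): hands the job in, once; it reports no verdict.
The state is a dict: "time_s": time; "joints": joint angles; "dq": joint speeds; "joint_efforts": joint torques, N m; "tcp_pos": TCP position; "eef_rot": TCP orientation; "force": force on the tool from outside, world axes, zero at the start; "wrist_torque": the same for the moment, N m; "opening": finger opening in m.
Only numpy, scipy, OpenCV 4.12 (cv2) and the standard library are available. Lean on these libraries where they do the work, as an engineer would, in place of code of your own. Each camera call takes 0.05 s, during which the arm holds its last target.

## Working session

There is one attempt and no reset: what is moved stays moved. The work goes in short steps, Python scripts to look and compute and a tool call to move; the robot and the scene stay as the last step left them, time stands still between calls to the robot, and variables do not carry over. Pictures are saved under pics/ and viewed, and the job is handed in when it is done.

Besides the shell and the picture viewer there is one more tool, called after "Emit:" as name(argument=value, ...), one argument or row to a line, values as JSON. servo_tool: Moves the arm, as the interface text tells. Its arguments: {"type":"object","properties":{"commands":{"type":"array","items":{"type":"array","items":{"type":"number"}}},"force":{"type":"number"}},"required":["commands"]}

```bash
mkdir -p pics; cat > h.py <<'E'
import numpy as np, cv2
from scipy.spatial.transform import Rotation as R
from workcell import r
def cap(n,f):
    c=r.capture(n); cv2.imwrite('pics/'+f+'.png',c['img'][:,:,::-1]); np.savez('pics/'+f+'.npz',K=c['intrinsics'],p=c['xyz'],q=c['orientation'],img=c['img']); return c
def ray(f,u,v,z):
    d=np.load('pics/'+f+'.npz'); w=R.from_quat(d['q']).as_matrix()@np.linalg.inv(d['K'])@[u,v,1]
    return d['p']+w*(z-d['p'][2])/w[2]
def proj(f,P):
    d=np.load('pics/'+f+'.npz'); c=(np.atleast_2d(P)-d['p'])@R.from_quat(d['q']).as_matrix(); c=c@d['K'].T; return c[:,:2]/c[:,2:]
def crop(f,o,u0,v0,u1,v1,s):
    i=np.load('pics/'+f+'.npz')['img'][v0:v1,u0:u1,::-1]; cv2.imwrite('pics/'+o+'.png',cv2.resize(i,None,fx=s,fy=s,interpolation=cv2.INTER_CUBIC))
E
python3 - <<'E'
from h import *
for n in('scene','top'):
    c=cap(n,n+'0'); print(n,c['xyz'],c['orientation'],c['intrinsics'])
print(r.get_state(), r.finger_overhang)
E
```

```text
scene [ 1.08409667 -0.41408479  0.85818891] [ 0.87058994  0.37208533 -0.12758827 -0.29554509] [[434.42506119   0.         324.35434942]
 [  0.         434.42506119 241.68284748]
 [  0.           0.           1.        ]]
top [0.4735718 0.0071803 1.33271  ] [ 0.70587786 -0.70582006  0.04139038 -0.04291063] [[470.13561084   0.         322.65187026]
 [  0.         470.13561084 237.71136883]
 [  0.           0.           1.        ]]
{'time_s': 0.1, 'joints': array([ 1.18442779e+00,  3.51212162e-01,  1.65237310e+00, -1.76124630e-06,
        1.13910312e+00, -8.45952405e-02]), 'dq': array([ 9.40744040e-04, -6.92191419e-04, -9.09192294e-05, -8.66280327e-04,
        6.50460618e-04, -2.28320712e-03]), 'joint_efforts': array([ 4.66776510e-04, -5.06838191e+01, -2.91875142e+01, -3.46025195e-05,
        2.63207257e-03, -3.89311282e-06]), 'tcp_pos': array([0.16333105, 0.52488382, 0.24479098]), 'eef_rot': array([ 1.50314376e-01,  9.88638098e-01, -5.32929749e-04, -1.27045253e-04]), 'force': array([-0.24485802,  0.66948764, -0.04567817]), 'wrist_torque': array([ 0.00877658, -0.00480002, -0.0355888 ]), 'opening': 0.08556732158971266} 0.014
```

View pics/scene0.png

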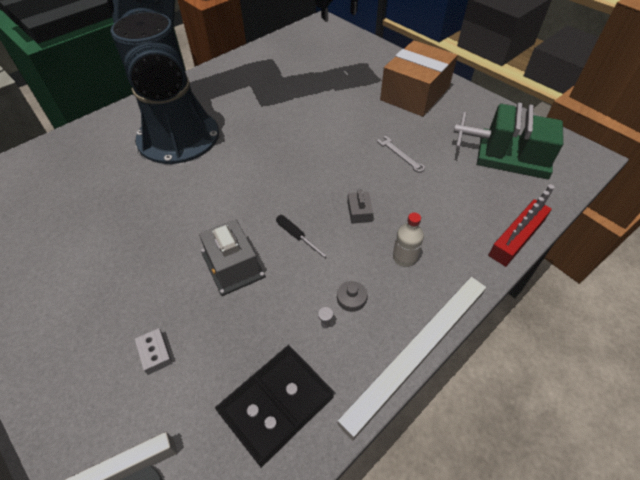

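View pics/top0.png

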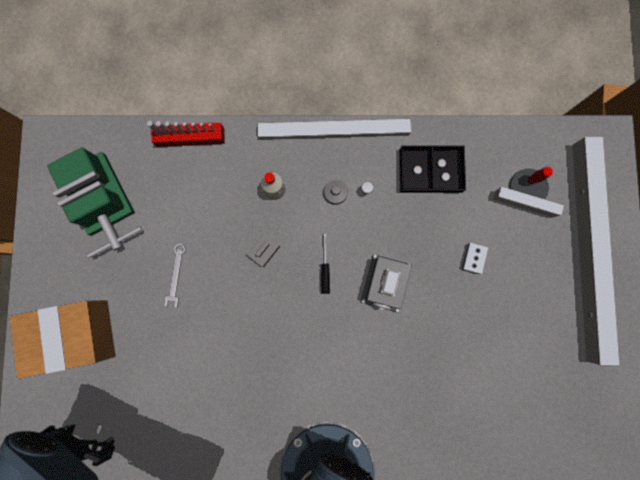

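The cover is at top (263,251) and scene (360,207). The housing is at top (388,282) and scene (232,252). I'll enlarge both.

```bash
python3 - <<'E'
from h import *
crop('top0','a',235,225,295,275,12); crop('top0','b',350,245,420,320,8)
crop('scene0','c',335,180,385,230,12); crop('scene0','d',190,205,280,300,6)
E
```

```text
(no output)
```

View pics/a.png

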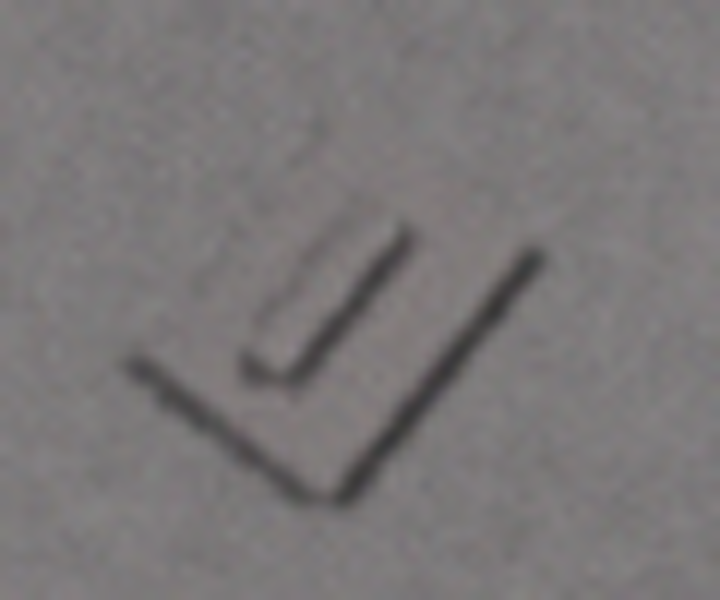

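View pics/b.png

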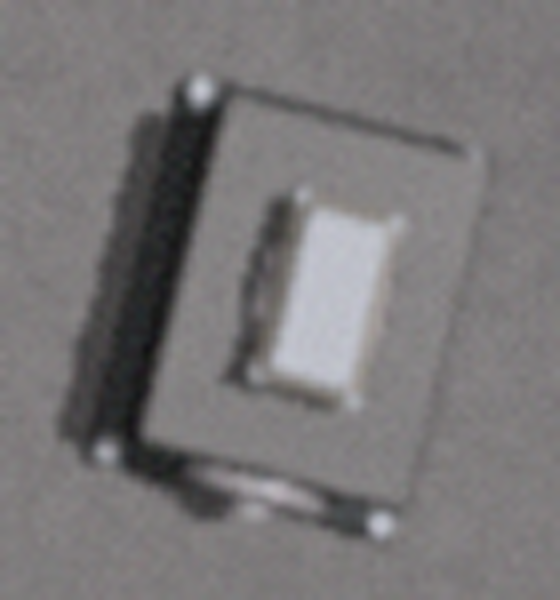

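View pics/c.png

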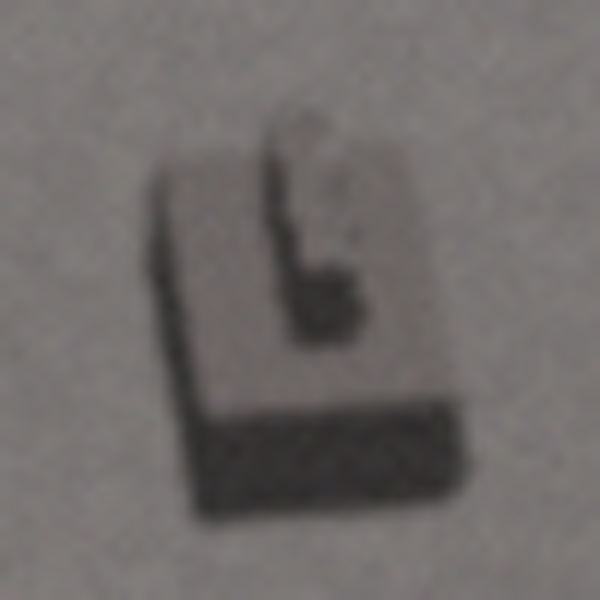

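View pics/d.png

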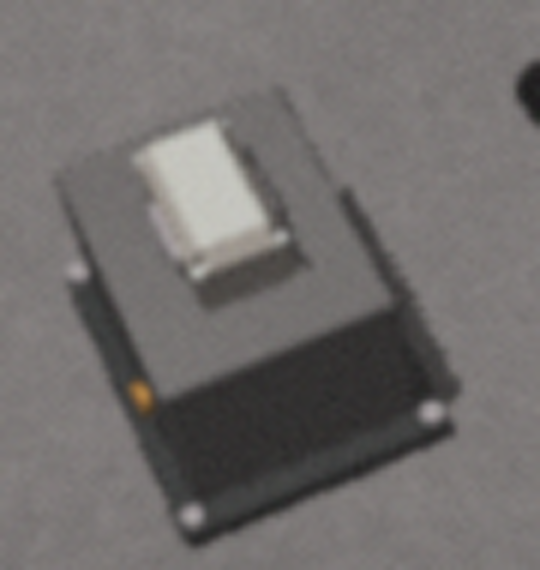

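Picks in the crops are the shoulder, neck and cover-top corners. I'll fit x, y and yaw jointly over both cameras and overlay the result.

```bash
cat > fit.py <<'E'
from h import *
from scipy.optimize import least_squares
O={'a':('top0',235,225,12),'b':('top0',350,245,8),'c':('scene0',335,180,12),'d':('scene0',190,205,6)}
def px(k,p): f,u,v,s=O[k]; return (u+(p[0]+.5)/s-.5, v+(p[1]+.5)/s-.5)
def rect(a,b,z): return [(a/2*i,b/2*j,z) for i,j in((1,1),(1,-1),(-1,-1),(-1,1))]
def world(m,q): c,s=np.cos(q[2]),np.sin(q[2]); m=np.array(m); return np.c_[m[:,0]*c-m[:,1]*s+q[0],m[:,0]*s+m[:,1]*c+q[1],m[:,2]]
def assign(obs,q0):
    out=[]
    for k,p,(a,b,z) in obs:
        f=O[k][0]; c=rect(a,b,z); P=proj(f,world(c,q0)); u=np.array(px(k,p)); i=np.argmin(((P-u)**2).sum(1)); out.append((f,u,c[i]))
    return out
def fit(obs,q0):
    A=assign(obs,q0)
    fun=lambda q:np.concatenate([proj(f,world([m],q))[0]-u for f,u,m in A])
    s=least_squares(fun,q0,loss='soft_l1'); s=least_squares(fun,s.x,loss='soft_l1')
    print(s.x,np.degrees(s.x[2])); print(fun(s.x).reshape(-1,2).round(2).tolist()); return s.x
S=(.12,.092,.085);N=(.054,.026,.115);T=(.076,.055,.035);B=(.076,.055,0)
H=[('b',p,S) for p in((225,90),(140,440),(405,510),(485,155))]+[('b',p,N) for p in((305,208),(390,222),(350,390),(272,378))]
H2=[('d',p,S) for p in((58,180),(283,88),(400,305),(165,400))]+[('d',p,N) for p in((140,158),(215,125),(268,230),(203,250))]
C=[('a',p,T) for p in((322,490),(530,243),(130,350))]
C2=[('c',p,T) for p in((207,415),(455,400),(165,160),(410,145))]+[('c',p,B) for p in((200,518),(465,497))]
def yaw0(k,p1,p2,z): 
    A=ray(O[k][0],*px(k,p1),z);Bq=ray(O[k][0],*px(k,p2),z);d=A-Bq;return np.arctan2(d[1],d[0])
def wire(k,q,boxes,name):
    f,u0,v0,s=O[k]; im=cv2.imread('pics/'+k+'.png')
    for b in boxes:
        P=proj(f,world(rect(*b),q)); P=((P+.5-[u0,v0])*s-.5).astype(np.int32); cv2.polylines(im,[P],True,(0,255,0),1)
    return im
if __name__=='__main__':
    h0=ray('top0',*px('b',(330,300)),.1); h0[2]=yaw0('b',(225,90),(140,440),.085)
    c0=ray('top0',*px('a',(330,300)),.035); c0[2]=yaw0('a',(530,243),(322,490),.035)
    print(h0,c0)
    for o in(H,H2,H+H2): h=fit(o,h0)
    for o in(C,C2,C+C2): c=fit(o,c0)
    np.savez('pose.npz',h=h,c=c)
    RB=(.044,.012,.061);RF=(.044,.012,.035)
    ims=[wire('a',c,[T,B,RB,RF],''),wire('c',c,[T,B,RB,RF],''),wire('b',h,[S,N],''),wire('d',h,[S,N],'')]
    ims=[cv2.resize(i,(400,300)) for i in ims]
    cv2.imwrite('pics/ov.png',np.vstack([np.hstack(ims[:2]),np.hstack(ims[2:])]))
E
python3 fit.py
```

```text
[ 0.5047095  -0.16810537 -0.25052345] [ 0.59608881  0.17802453 -0.6906768 ]
[ 0.50528753 -0.16540726 -0.24360837] -13.95773136883067
[[-0.48, 0.0], [-0.26, 0.41], [0.73, 0.2], [0.78, 0.22], [0.35, -0.26], [-0.47, 0.42], [-0.16, -0.17], [-0.26, -1.12]]
[ 0.50792034 -0.16754866 -0.25937068] -14.860845129008498
[[-0.89, -0.69], [-0.62, -0.22], [0.32, 0.07], [-0.32, 1.19], [1.55, -0.93], [0.17, 0.18], [0.36, -0.43], [-0.19, 0.9]]
[ 0.50624995 -0.16639558 -0.25397091] -14.551461231902266
[[0.15, -0.47], [-0.08, -0.19], [0.83, -0.05], [1.33, 0.09], [0.84, -0.66], [-0.01, 0.12], [0.1, -0.52], [0.03, -1.58], [-0.98, -1.25], [-0.82, -0.89], [0.35, -0.81], [-0.14, 0.42], [1.5, -1.58], [0.08, -0.51], [0.38, -1.22], [-0.14, 0.15]]
[ 0.59758632  0.17761986 -0.673776  ] -38.60452088993448
[[-0.25, 0.53], [-0.16, -0.29], [0.44, -0.2]]
[ 0.59714906  0.17680799 -0.67175049] -38.4884680804412
[[0.03, 0.08], [1.04, -0.19], [-0.21, -0.47], [0.18, -0.62], [-0.04, 0.46], [-0.98, 0.7]]
[ 0.59726971  0.17711766 -0.67468301] -38.656489222715585
[[-0.08, 0.64], [0.02, -0.16], [0.61, -0.1], [0.1, 0.02], [1.11, -0.2], [-0.05, -0.53], [0.34, -0.64], [0.03, 0.4], [-0.91, 0.69]]
```

View pics/ov.png

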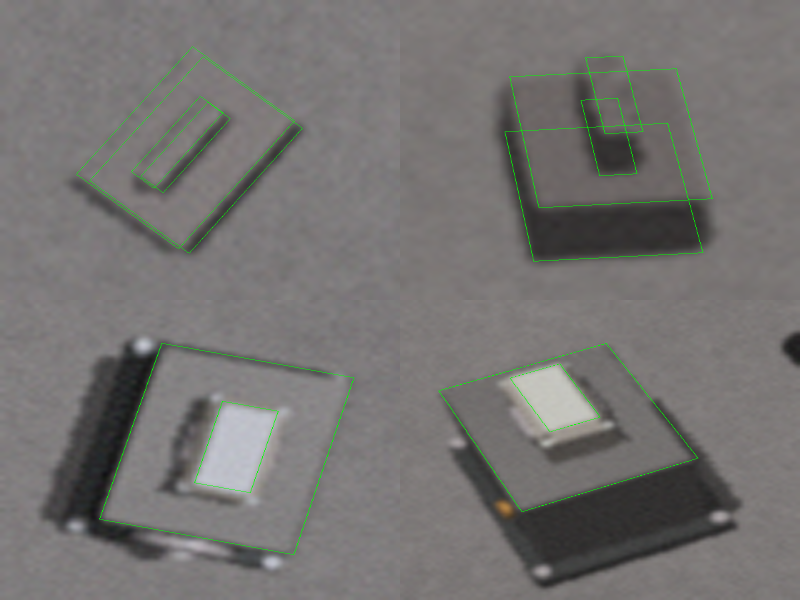

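The fits agree to about 2 mm: cover (0.597, 0.177, -38.7°), housing (0.506, -0.166, -14.5°). Next I move above the cover at the current height.

Emit:
servo_tool(
  commands=[
    [-0.0345, -0.0135, 0, 0, 0.5],
    [-0.0345, -0.0135, 0, 0, 0.5],
    [-0.0345, -0.0135, 0, 0, 0.5],
    [-0.0345, -0.0135, 0, 0, 0.5],
    [-0.0345, -0.0135, 0, 0, 0.5],
    [-0.0345, -0.0135, 0, 0, 0.5],
    [-0.0345, -0.0135, 0, 0, 0.5],
    [-0.0345, -0.0135, 0, 0, 0.5],
    [-0.0345, -0.0135, 0, 0, 0.5],
    [-0.0345, -0.0135, 0, 0, 0.5],
    [-0.0345, -0.0135, 0, 0, 0.5],
    [-0.0345, -0.0135, 0, 0, 0.5],
    [-0.0345, -0.0135, 0, 0, 0.5],
    [0, 0, 0, 7, 0.5],
    [0, 0, 0, 7, 0.5],
    [0, 0, 0, 7, 0.5],
  ],
  force=60,
)

```text
time_s: 1.43
tcp_pos: [0.5553, 0.2064, 0.2393]
eef_rot: [0.328, 0.945, -0.003, -0.002]
force: [-0.2, -0.3, -0.5]
opening: 0.0427
```

```bash
cat >> h.py <<'E'
def go(x,y,z,yawdeg):
    s=r.get_state(); Rm=R.from_quat(s['eef_rot']).as_matrix(); a=np.degrees(np.arctan2(Rm[1,0],Rm[0,0]))
    d=Rm.T@(np.array([x,y,z])-s['tcp_pos']); t=-((yawdeg-a+90)%180-90)
    print('t',s['time_s'],'tcp',s['tcp_pos'].round(4),'yaw',a.round(2),'tilt',Rm[2].round(4),'F',s['force'].round(2),'M',s['wrist_torque'].round(2),'open',s['opening'].round(4)); print('need',d.round(4),'twist',round(t,2))
E
python3 -c "
from h import *
go(.5973,.1771,.052,-38.65); cap('scene','s1')"
```

```text
Traceback (most recent call last):
  File "h.py", line 16, in go
    print('t',s['time_s'],'tcp',s['tcp_pos'].round(4),'yaw',a.round(2),'tilt',Rm[2].round(4),'F',s['force'].round(2),'M',s['wrist_torque'].round(2),'open',s['opening'].round(4)); print('need',d.round(4),'twist',round(t,2))
                                                                                                                                                           ^^^^^^^^^^^^^^^^^^
AttributeError: 'float' object has no attribute 'round'
```

```bash
sed -i "s/s\['opening'\].round(4)/round(s['opening'],4)/" h.py
python3 -c "
from h import *
go(.5973,.1771,.052,-38.65)"
```

```text
t 1.4333 tcp [0.5553 0.2064 0.2393] yaw 141.76 tilt [ 0.0023 -0.008  -1.    ] F [-0.25 -0.29 -0.51] M [-0.01  0.01  0.01] open 0.0427
need [-0.0516  0.0045  0.1872] twist 0.41
```

Emit:
servo_tool(
  commands=[
    [-0.026, 0.0015, 0.02, 0.4, 0.5],
    [-0.026, 0.0015, 0.02, 0, 0.5],
    [0, 0, 0.04, 0, 0.5],
    [0, 0, 0.04, 0, 0.5],
    [0, 0, 0, 0, 0.5],
  ],
)

```text
time_s: 1.85
tcp_pos: [0.6002, 0.1737, 0.1161]
eef_rot: [0.336, 0.942, -0.002, -0.001]
force: [-1.1, 0.1, -0.8]
opening: 0.043
```

```bash
python3 -c "
from h import *
go(.5973,.1771,.052,-38.65)
cap('scene','s1'); crop('scene0','x',320,160,400,240,1)
crop('s1','s1c',310,120,410,230,6)"
```

```text
t 1.85 tcp [0.6002 0.1737 0.1161] yaw 140.7 tilt [-1.0e-04 -4.8e-03 -1.0e+00] F [-1.08  0.06 -0.76] M [-0.02  0.01  0.  ] open 0.043
need [0.0043 0.0011 0.0641] twist -0.65
```

View pics/s1c.png

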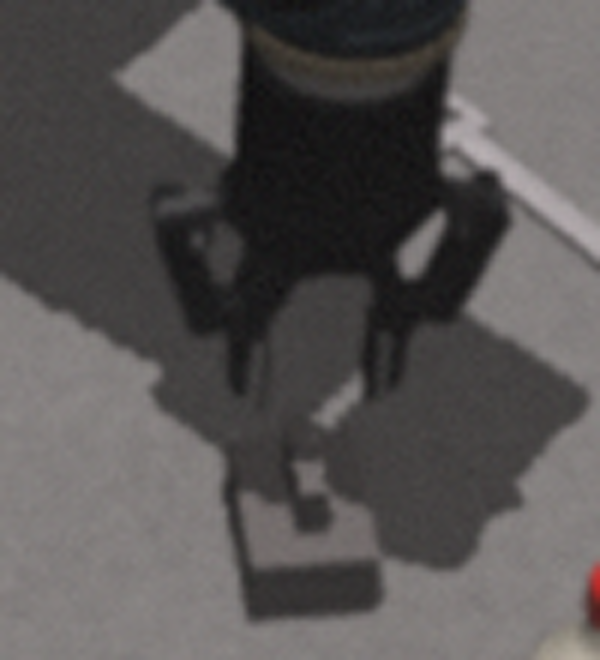

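In the s1 crop the jaws straddle the rib, with tips at crop (240,390) and (380,395) and the rib at about (312,470). I'll descend and grip.

Emit:
servo_tool(
  commands=[
    [0.0025, 0.0006, 0.03, -0.6, 0.5],
    [0.001, 0.0004, 0.025, 0, 0.5],
    [0, 0, 0.003, 0, 0.5],
    [0, 0, 0, 0, 0.5],
  ],
)

```text
time_s: 2.23
tcp_pos: [0.6035, 0.1789, 0.0696]
eef_rot: [0.331, 0.944, 0.001, 0.005]
force: [1.4, 0.3, 0.4]
opening: 0.0429
```

```bash
python3 -c "
from h import *
go(.5973,.1771,.052,-38.65)"
```

```text
t 2.2333 tcp [0.6035 0.1789 0.0696] yaw 141.39 tilt [-0.0082  0.0054 -1.    ] F [1.36 0.28 0.4 ] M [-0.04 -0.05  0.  ] open 0.0429
need [ 0.0039 -0.0053  0.0176] twist 0.04
```

Emit:
servo_tool(
  commands=[
    [0.002, -0.003, 0.009, 0, 0.5],
    [0, 0, 0, 0, 0.5],
    [0, 0, 0, 0, 0.5],
    [0, 0, 0, 0, 0.5],
  ],
)

```text
time_s: 2.57
tcp_pos: [0.6029, 0.1788, 0.0675]
eef_rot: [0.33, 0.944, 0.003, 0.008]
force: [0.1, 0.4, 0.1]
opening: 0.043
```

```bash
python3 -c "
from h import *
go(.5973,.1771,.052,-38.65)"
```

```text
t 2.5667 tcp [0.6029 0.1788 0.0675] yaw 141.43 tilt [-0.0137  0.0121 -0.9998] F [0.14 0.37 0.08] M [-0.01 -0.06 -0.04] open 0.043
need [ 0.0035 -0.005   0.0154] twist 0.08
```

Emit:
servo_tool(
  commands=[
    [0.003, -0.004, 0.006, 0, 0.5],
    [0.002, -0.002, 0.006, 0, 0.5],
  ],
)

```text
time_s: 2.73
tcp_pos: [0.5968, 0.1774, 0.0575]
eef_rot: [0.33, 0.944, 0.005, 0.011]
force: [0.1, 0.3, -1.3]
opening: 0.0427
```

```bash
python3 -c "
from h import *
go(.5973,.1771,.052,-38.65); s=r.get_state(); print(s['joints'].round(3),s['dq'].round(3))
cap('scene','s2'); crop('s2','s2c',310,120,410,230,6)"
```

```text
t 2.7333 tcp [0.5968 0.1774 0.0575] yaw 141.42 tilt [-0.0168  0.0159 -0.9997] F [ 0.08  0.32 -1.3 ] M [ 0.05 -0.03 -0.01] open 0.0427
need [-0.0005  0.      0.0055] twist 0.07
[ 0.215  0.704  1.595 -0.004  0.82  -0.679] [ 0.007  0.055  0.09  -0.    -0.176  0.01 ]
```

View pics/s2c.png

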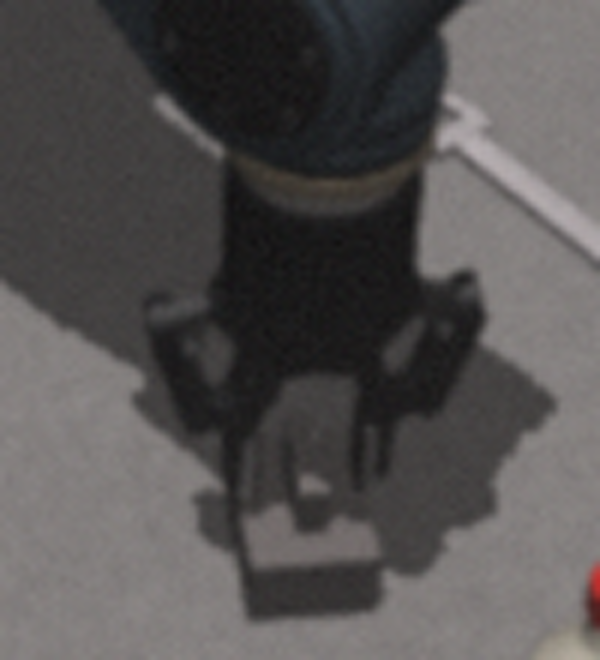

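The picture shows the jaws around the rib but with a slight tool tilt of about 1.3° from wrist lag. I'll check whether a quick lift followed by a slow descent undoes it.

Emit:
servo_tool(
  commands=[
    [0, 0, -0.02, 0, 0.5],
    [0, 0, -0.02, 0, 0.5],
  ],
)

```text
time_s: 2.95
tcp_pos: [0.592, 0.1765, 0.0922]
eef_rot: [0.33, 0.944, 0.002, 0.006]
force: [0.1, 0.8, 0.4]
opening: 0.0425
```

```bash
python3 -c "
from h import *
go(.5973,.1771,.052,-38.65); s=r.get_state(); print(s['joints'].round(3),s['dq'].round(3))"
```

```text
t 2.95 tcp [0.592  0.1765 0.0922] yaw 141.42 tilt [-0.0101  0.0078 -0.9999] F [0.13 0.77 0.38] M [-0.   -0.01  0.  ] open 0.0425
need [-0.0034  0.0034  0.0402] twist 0.07
[ 0.216  0.65   1.59  -0.004  0.889 -0.679] [-0.    -0.324 -0.05   0.002  0.423 -0.001]
```

Emit:
servo_tool(
  commands=[
    [0, 0, 0, 0, 0.5],
    [0, 0, 0, 0, 0.5],
  ],
)

```text
time_s: 3.12
tcp_pos: [0.5928, 0.1767, 0.0946]
eef_rot: [0.33, 0.944, 0.003, 0.008]
force: [-0.5, 0.3, 0.1]
opening: 0.0425
```

```bash
python3 -c "
from h import *
go(.5973,.1771,.052,-38.65); s=r.get_state(); print(s['joints'].round(3),s['dq'].round(3))"
```

```text
t 3.1167 tcp [0.5928 0.1767 0.0946] yaw 141.42 tilt [-0.0123  0.0104 -0.9999] F [-0.5   0.26  0.07] M [-0.01 -0.01 -0.02] open 0.0425
need [-0.0027  0.0026  0.0427] twist 0.07
[ 0.216  0.646  1.589 -0.004  0.89  -0.679] [ 0.    -0.024 -0.012  0.003  0.013 -0.001]
```

Emit:
servo_tool(
  commands=[
    [0, 0, -0.03, 0, 0.5],
    [0, 0, -0.03, 0, 0.5],
    [0, 0, -0.02, 0, 0.5],
    [0, 0, -0.01, 0, 0.5],
    [0, 0, -0.003, 0, 0.5],
  ],
)

```text
time_s: 3.53
tcp_pos: [0.5891, 0.1761, 0.1849]
eef_rot: [0.33, 0.944, 0.001, 0.004]
force: [0.0, 1.2, -0.6]
opening: 0.043
```

```bash
python3 -c "
from h import *
go(.5973,.1771,.052,-38.65)"
```

```text
t 3.5333 tcp [0.5891 0.1761 0.1849] yaw 141.41 tilt [-0.0067  0.0036 -1.    ] F [ 0.02  1.17 -0.6 ] M [0.02 0.01 0.01] open 0.043
need [-0.0049  0.0054  0.1329] twist 0.06
```

Emit:
servo_tool(
  commands=[
    [0, 0, 0.006, 0, 0.5],
    [0, 0, 0.01, 0, 0.5],
    [0, 0, 0.01, 0, 0.5],
    [0, 0, 0.01, 0, 0.5],
    [0, 0, 0.01, 0, 0.5],
    [0, 0, 0.01, 0, 0.5],
    [0, 0, 0.01, 0, 0.5],
    [0, 0, 0.01, 0, 0.5],
  ],
)

```text
time_s: 4.2
tcp_pos: [0.5868, 0.1753, 0.0946]
eef_rot: [0.33, 0.944, -0.002, 0.0]
force: [-0.6, 0.3, -0.4]
opening: 0.0431
```

```bash
python3 -c "
from h import *
go(.5973,.1771,.052,-38.65)"
```

```text
t 4.2 tcp [0.5868 0.1753 0.0946] yaw 141.41 tilt [-0.0014 -0.003  -1.    ] F [-0.6   0.32 -0.42] M [ 0.03 -0.    0.01] open 0.0431
need [-0.0071  0.0081  0.0425] twist 0.06
```

The tilt is now near zero. I'll continue gently with the lateral correction.

Emit:
servo_tool(
  commands=[
    [-0.003, 0.003, 0.008, 0, 0.5],
    [-0.003, 0.003, 0.008, 0, 0.5],
    [-0.001, 0.002, 0.007, 0, 0.5],
    [0, 0, 0.006, 0, 0.5],
    [0, 0, 0.004, 0, 0.5],
  ],
)

```text
time_s: 4.62
tcp_pos: [0.5979, 0.1771, 0.0558]
eef_rot: [0.331, 0.944, -0.002, -0.001]
force: [-0.1, -0.3, -0.6]
opening: 0.0428
```

```bash
python3 -c "
from h import *
go(.5973,.1771,.052,-38.65)"
```

```text
t 4.6167 tcp [0.5979 0.1771 0.0558] yaw 141.4 tilt [-0.     -0.0046 -1.    ] F [-0.13 -0.3  -0.63] M [-0.01 -0.04 -0.03] open 0.0428
need [ 0.0005 -0.0003  0.0038] twist 0.05
```

Emit:
servo_tool(
  commands=[
    [0, 0, 0.003, 0, 0.4],
    [0, 0, 0.001, 0, 0.2],
    [0, 0, 0, 0, 0],
    [0, 0, 0, 0, 0],
    [0, 0, 0, 0, 0],
    [0, 0, 0, 0, 0],
  ],
  force=60,
)

```text
time_s: 5.12
tcp_pos: [0.598, 0.1772, 0.0515]
eef_rot: [0.33, 0.944, -0.002, -0.0]
force: [-0.9, 0.5, -1.4]
opening: 0.0109
```

```bash
python3 -c "
from h import *
go(.5973,.1771,.052,-38.65)"
```

```text
t 5.1167 tcp [0.598  0.1772 0.0515] yaw 141.41 tilt [-5.0e-04 -4.2e-03 -1.0e+00] F [-0.9   0.51 -1.37] M [-0.04  0.06 -0.03] open 0.0109
need [ 0.0005 -0.0005 -0.0004] twist 0.06
```

Gripped: opening 10.9 mm on the 12 mm rib. I'll lift and check.

Emit:
servo_tool(
  commands=[
    [0, 0, -0.01, 0, 0],
    [0, 0, -0.02, 0, 0],
    [0, 0, -0.03, 0, 0],
    [0, 0, -0.03, 0, 0],
    [0, 0, -0.03, 0, 0],
    [0, 0, -0.02, 0, 0],
    [0, 0, -0.01, 0, 0],
    [0, 0, -0.004, 0, 0],
  ],
)

```text
time_s: 5.78
tcp_pos: [0.597, 0.1775, 0.2162]
eef_rot: [0.33, 0.944, -0.002, -0.001]
force: [0.0, 0.8, -1.1]
opening: 0.0106
```

```bash
python3 -c "
from h import *
go(.5062,-.1664,.215,-14.5)
cap('scene','s3'); crop('s3','s3c',300,60,420,180,5)"
```

```text
t 5.7833 tcp [0.597  0.1775 0.2162] yaw 141.41 tilt [ 4.0e-04 -5.2e-03 -1.0e+00] F [ 0.01  0.82 -1.11] M [-0.02  0.01 -0.03] open 0.0106
need [-0.1435 -0.3254  0.0028] twist -24.09
```

View pics/s3.png

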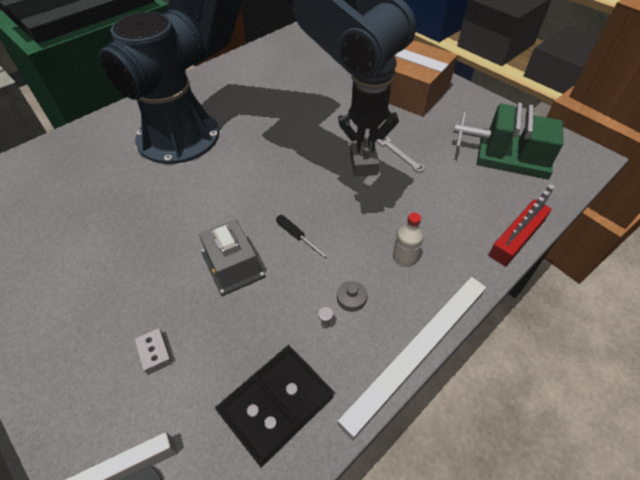

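The cover is held at (365,158) and nothing else was disturbed. Now I travel to the housing.

Emit:
servo_tool(
  commands=[
    [-0.006, -0.0136, 0, 0, 0],
    [-0.012, -0.0272, 0, 0, 0],
    [-0.0135, -0.0306, 0, 0, 0],
    [-0.0135, -0.0306, 0, 0, 0],
    [-0.0135, -0.0306, 0, 0, 0],
    [-0.0135, -0.0306, 0, 0, 0],
    [-0.0135, -0.0306, 0, 0, 0],
    [-0.0135, -0.0306, 0, 0, 0],
    [-0.0135, -0.0306, 0, 0, 0],
    [-0.012, -0.0272, 0, 0, 0],
    [-0.006, -0.0136, 0, -3, 0],
    [0, 0, 0, -6, 0],
    [0, 0, 0, -6, 0],
    [0, 0, 0, -6, 0],
    [0, 0, 0, -3, 0],
  ],
)

```text
time_s: 7.08
tcp_pos: [0.495, -0.1548, 0.1969]
eef_rot: [0.119, 0.993, -0.001, -0.018]
force: [0.6, 0.1, -0.8]
opening: 0.0108
```

```bash
python3 -c "
from h import *
go(.5062,-.1664,.190,-14.5)"
```

```text
t 7.0833 tcp [ 0.495  -0.1548  0.1969] yaw 166.28 tilt [ 0.0355 -0.0063 -0.9994] F [ 0.65  0.09 -0.83] M [-0.04 -0.04  0.03] open 0.0108
need [-0.0139 -0.0085  0.0065] twist 0.78
```

Travel left about a 2° tilt (tool x up). I'll correct position and height, then watch how the tilt responds.

Emit:
servo_tool(
  commands=[
    [-0.014, -0.0085, -0.02, 0.7, 0],
    [0, 0, 0, 0, 0],
    [0, 0, 0, 0, 0],
  ],
)

```text
time_s: 7.33
tcp_pos: [0.5037, -0.1672, 0.212]
eef_rot: [0.124, 0.992, 0.0, -0.023]
force: [-0.8, -0.5, -1.9]
opening: 0.0105
```

```bash
python3 -c "
from h import *
go(.5062,-.1664,.190,-14.5)"
```

```text
t 7.3333 tcp [ 0.5037 -0.1672  0.212 ] yaw 165.74 tilt [ 0.0449 -0.0053 -0.999 ] F [-0.78 -0.55 -1.93] M [ 0.01 -0.   -0.01] open 0.0105
need [-0.0032  0.0015  0.0218] twist 0.24
```

Emit:
servo_tool(
  commands=[
    [0, 0, 0.01, 0, 0],
    [0, 0, 0, 0, 0],
    [0, 0, 0, 0, 0],
  ],
)

```text
time_s: 7.58
tcp_pos: [0.501, -0.1667, 0.198]
eef_rot: [0.124, 0.992, 0.001, -0.025]
force: [1.0, 0.0, -0.4]
opening: 0.0106
```

```bash
python3 -c "
from h import *
go(.5062,-.1664,.190,-14.5)"
```

```text
t 7.5833 tcp [ 0.501  -0.1667  0.198 ] yaw 165.7 tilt [ 0.0494 -0.0047 -0.9988] F [ 0.98  0.02 -0.38] M [ 0.   -0.06 -0.06] open 0.0106
need [-0.0054  0.0016  0.0077] twist 0.2
```

Emit:
servo_tool(
  commands=[
    [0.015, 0, 0, 0, 0],
    [0.015, 0, 0, 0, 0],
  ],
)

```text
time_s: 7.75
tcp_pos: [0.4716, -0.1589, 0.1974]
eef_rot: [0.124, 0.992, 0.001, -0.026]
force: [-0.1, -0.2, -0.6]
opening: 0.0109
```

```bash
python3 -c "
from h import *
go(.5062,-.1664,.190,-14.5);s=r.get_state(); print(s['joints'].round(4),s['dq'].round(3))"
```

```text
t 7.75 tcp [ 0.4716 -0.1589  0.1974] yaw 165.72 tilt [ 0.0515 -0.0043 -0.9987] F [-0.06 -0.15 -0.62] M [-0.02 -0.03  0.01] open 0.0109
need [-0.0357  0.0013  0.0056] twist 0.22
[-0.4122  0.3382  1.8024 -0.0145  1.0513 -1.7264] [-0.055 -0.304  0.451 -0.004 -0.143 -0.053]
```

Emit:
servo_tool(
  commands=[
    [0, 0, 0, 0, 0],
    [0, 0, 0, 0, 0],
    [0, 0, 0, 0, 0],
  ],
)

```text
time_s: 8.0
tcp_pos: [0.4696, -0.1578, 0.1965]
eef_rot: [0.124, 0.992, 0.001, -0.027]
force: [0.2, 0.0, -1.1]
opening: 0.0106
```

```bash
python3 -c "
from h import *
go(.5062,-.1664,.190,-14.5);s=r.get_state(); print(s['joints'].round(4),s['dq'].round(3))"
```

```text
t 8.0 tcp [ 0.4696 -0.1578  0.1965] yaw 165.74 tilt [ 0.0542 -0.0038 -0.9985] F [ 0.17  0.04 -1.13] M [-0.04  0.02 -0.07] open 0.0106
need [-0.0379  0.0007  0.0044] twist 0.24
[-0.4118  0.3367  1.8073 -0.0145  1.0504 -1.7263] [ 0.002  0.007 -0.009  0.001 -0.004  0.004]
```

Emit:
servo_tool(
  commands=[
    [-0.015, 0, 0, 0, 0],
    [-0.015, 0, 0, 0, 0],
  ],
)

```text
time_s: 8.17
tcp_pos: [0.4987, -0.1651, 0.1949]
eef_rot: [0.124, 0.992, 0.002, -0.027]
force: [0.7, -0.9, -0.1]
opening: 0.0107
```

```bash
python3 -c "
from h import *
go(.5062,-.1664,.190,-14.5);s=r.get_state(); print(s['joints'].round(4),s['dq'].round(3))"
```

```text
t 8.1667 tcp [ 0.4987 -0.1651  0.1949] yaw 165.73 tilt [ 0.0546 -0.0038 -0.9985] F [ 0.67 -0.86 -0.06] M [-0.02 -0.03  0.08] open 0.0107
need [-0.0079  0.0006  0.0045] twist 0.23
[-0.4025  0.39    1.7321 -0.0137  1.073  -1.7174] [ 0.055  0.32  -0.455  0.003  0.141  0.049]
```

Emit:
servo_tool(
  commands=[
    [0, 0, 0, 0, 0],
    [0, 0, 0, 0, 0],
    [0, 0, 0, 0, 0],
  ],
)

```text
time_s: 8.42
tcp_pos: [0.501, -0.1656, 0.1942]
eef_rot: [0.124, 0.992, 0.001, -0.027]
force: [0.6, -0.5, -1.3]
opening: 0.0109
```

```bash
python3 -c "
from h import *
go(.5062,-.1664,.190,-14.5);s=r.get_state(); print(s['joints'].round(4),s['dq'].round(3))"
```

```text
t 8.4167 tcp [ 0.501  -0.1656  0.1942] yaw 165.76 tilt [ 0.0539 -0.0038 -0.9985] F [ 0.61 -0.49 -1.31] M [ 0.03 -0.02 -0.01] open 0.0109
need [-0.0055  0.0005  0.0039] twist 0.26
[-0.4017  0.3946  1.727  -0.0137  1.0727 -1.7172] [ 0.     0.002  0.006 -0.002  0.003 -0.   ]
```

Emit:
servo_tool(
  commands=[
    [0, 0, -0.03, 0, 0],
    [0, 0, -0.03, 0, 0],
  ],
)

```text
time_s: 8.58
tcp_pos: [0.5011, -0.1649, 0.25]
eef_rot: [0.124, 0.992, 0.003, -0.033]
force: [-0.5, -0.0, -0.6]
opening: 0.0108
```

```bash
python3 -c "
from h import *
go(.5062,-.1664,.190,-14.5);s=r.get_state(); print(s['joints'].round(4),s['dq'].round(3))"
```

```text
t 8.5833 tcp [ 0.5011 -0.1649  0.25  ] yaw 165.76 tilt [ 0.0653 -0.0021 -0.9979] F [-0.53 -0.05 -0.57] M [-0.03 -0.03  0.1 ] open 0.0108
need [-0.0093 -0.0001  0.0595] twist 0.26
[-0.4005  0.3352  1.6631 -0.0128  1.2076 -1.7179] [ 0.007 -0.325 -0.402  0.004  0.799 -0.003]
```

Emit:
servo_tool(
  commands=[
    [0, 0, 0, 0, 0],
    [0, 0, 0, 0, 0],
  ],
)

```text
time_s: 8.75
tcp_pos: [0.502, -0.1653, 0.2548]
eef_rot: [0.124, 0.992, 0.002, -0.029]
force: [-0.6, 0.0, -2.2]
opening: 0.0112
```

```bash
python3 -c "
from h import *
go(.5062,-.1664,.190,-14.5);s=r.get_state(); print(s['joints'].round(4),s['dq'].round(3))"
```

```text
t 8.75 tcp [ 0.502  -0.1653  0.2548] yaw 165.76 tilt [ 0.0584 -0.0032 -0.9983] F [-0.61  0.02 -2.18] M [ 0.02 -0.04 -0.01] open 0.0112
need [-0.0081  0.0002  0.0645] twist 0.26
[-0.4005  0.3288  1.6591 -0.0128  1.211  -1.7181] [-0.001 -0.039 -0.035 -0.001  0.029 -0.002]
```

Emit:
servo_tool(
  commands=[
    [0, 0, 0.03, 0, 0],
    [0, 0, 0.03, 0, 0],
  ],
)

```text
time_s: 8.92
tcp_pos: [0.5009, -0.1657, 0.1986]
eef_rot: [0.124, 0.992, 0.0, -0.024]
force: [0.3, -0.5, -2.1]
opening: 0.0109
```

```bash
python3 -c "
from h import *
go(.5062,-.1664,.190,-14.5);s=r.get_state(); print(s['joints'].round(4),s['dq'].round(3))"
```

```text
t 8.9167 tcp [ 0.5009 -0.1657  0.1986] yaw 165.77 tilt [ 0.0469 -0.005  -0.9989] F [ 0.26 -0.48 -2.07] M [-0.03 -0.02  0.02] open 0.0109
need [-0.0057  0.0006  0.0084] twist 0.27
[-0.4019  0.3857  1.7278 -0.0137  1.0738 -1.7175] [-0.007  0.368  0.368 -0.006 -0.812  0.004]
```

Emit:
servo_tool(
  commands=[
    [0, 0, 0, 0, 0],
    [0, 0, 0, 0, 0],
  ],
)

```text
time_s: 9.08
tcp_pos: [0.4977, -0.1644, 0.1935]
eef_rot: [0.124, 0.992, 0.002, -0.028]
force: [0.1, -0.1, -0.1]
opening: 0.0108
```

```bash
python3 -c "
from h import *
go(.5062,-.1664,.190,-14.5);s=r.get_state(); print(s['joints'].round(4),s['dq'].round(3))"
```

```text
t 9.0833 tcp [ 0.4977 -0.1644  0.1935] yaw 165.76 tilt [ 0.0562 -0.0035 -0.9984] F [ 0.09 -0.12 -0.1 ] M [-0.03 -0.03  0.  ] open 0.0108
need [-0.0089  0.0002  0.003 ] twist 0.26
[-0.4021  0.3906  1.7353 -0.0137  1.0708 -1.7175] [-0.002  0.03   0.049 -0.    -0.029 -0.001]
```

j5 leads j2 and j3. A gentle start with an abrupt stop going up, then an abrupt start with a taper going down, should walk the tilt back.

Emit:
servo_tool(
  commands=[
    [0, 0, -0.005, 0, 0],
    [0, 0, -0.01, 0, 0],
    [0, 0, -0.015, 0, 0],
    [0, 0, -0.022, 0, 0],
    [0, 0, -0.03, 0, 0],
    [0, 0, 0, 0, 0],
    [0, 0, 0, 0, 0],
  ],
)

```text
time_s: 9.67
tcp_pos: [0.5035, -0.1657, 0.2897]
eef_rot: [0.124, 0.992, 0.001, -0.025]
force: [-0.1, -0.3, -1.4]
opening: 0.0112
```

```bash
python3 -c "
from h import *
go(.5062,-.1664,.190,-14.5);s=r.get_state(); print(s['joints'].round(4),s['dq'].round(3))"
```

```text
t 9.6667 tcp [ 0.5035 -0.1657  0.2897] yaw 165.76 tilt [ 0.0491 -0.0046 -0.9988] F [-0.13 -0.34 -1.39] M [-0.    0.   -0.05] open 0.0112
need [-0.0077  0.0004  0.0995] twist 0.26
[-0.4     0.2942  1.6175 -0.0125  1.2777 -1.7186] [-0.    -0.061 -0.079 -0.001  0.056 -0.   ]
```

Emit:
servo_tool(
  commands=[
    [0, 0, 0.03, 0, 0],
    [0, 0, 0.022, 0, 0],
    [0, 0, 0.012, 0, 0],
    [0, 0, 0.006, 0, 0],
    [0, 0, 0.003, 0, 0],
    [0, 0, 0.001, 0, 0],
  ],
)

```text
time_s: 10.17
tcp_pos: [0.5022, -0.166, 0.2203]
eef_rot: [0.124, 0.992, -0.001, -0.019]
force: [0.5, 0.2, -1.3]
opening: 0.0111
```

```bash
python3 -c "
from h import *
go(.5062,-.1664,.190,-14.5);s=r.get_state(); print(s['joints'].round(4),s['dq'].round(3))"
```

```text
t 10.1667 tcp [ 0.5022 -0.166   0.2203] yaw 165.77 tilt [ 0.0374 -0.0063 -0.9993] F [ 0.5   0.19 -1.25] M [-0.01  0.02  0.01] open 0.0111
need [-0.0051  0.0008  0.0301] twist 0.27
[-0.4016  0.3575  1.7094 -0.0134  1.1107 -1.7179] [-0.     0.008  0.006  0.001 -0.019 -0.   ]
```

That works (0.056 to 0.037), so I'll repeat it with larger strokes.

Emit:
servo_tool(
  commands=[
    [0, 0, -0.005, 0, 0],
    [0, 0, -0.012, 0, 0],
    [0, 0, -0.02, 0, 0],
    [0, 0, -0.028, 0, 0],
    [0, 0, -0.038, 0, 0],
    [0, 0, 0, 0, 0],
    [0, 0, 0, 0, 0],
    [0, 0, 0.04, 0, 0],
    [0, 0, 0.03, 0, 0],
    [0, 0, 0.02, 0, 0],
    [0, 0, 0.01, 0, 0],
    [0, 0, 0.005, 0, 0],
    [0, 0, 0.001, 0, 0],
  ],
)

```text
time_s: 11.25
tcp_pos: [0.5049, -0.167, 0.2289]
eef_rot: [0.124, 0.992, -0.003, -0.012]
force: [-0.1, 1.1, -1.1]
opening: 0.0109
```

```bash
python3 -c "
from h import *
go(.5062,-.1664,.190,-14.5)"
```

```text
t 11.25 tcp [ 0.5049 -0.167   0.2289] yaw 165.78 tilt [ 0.0226 -0.0085 -0.9997] F [-0.13  1.13 -1.08] M [ 0.01 -0.05 -0.  ] open 0.0109
need [-0.002   0.0013  0.0389] twist 0.28
```

Emit:
servo_tool(
  commands=[
    [0, 0, -0.005, 0, 0],
    [0, 0, -0.012, 0, 0],
    [0, 0, -0.02, 0, 0],
    [0, 0, -0.028, 0, 0],
    [0, 0, -0.038, 0, 0],
    [0, 0, 0, 0, 0],
    [0, 0, 0, 0, 0],
    [0, 0, 0.04, 0, 0],
    [0, 0, 0.033, 0, 0],
    [0, 0, 0.025, 0, 0],
    [0, 0, 0.015, 0, 0],
    [0, 0, 0.007, 0, 0],
    [0, 0, 0.002, 0, 0],
  ],
)

```text
time_s: 12.33
tcp_pos: [0.5082, -0.1684, 0.2229]
eef_rot: [0.124, 0.992, -0.005, -0.003]
force: [0.6, -0.8, -1.2]
opening: 0.0108
```

```bash
python3 -c "
from h import *
go(.5062,-.1664,.190,-14.5)"
```

```text
t 12.3333 tcp [ 0.5082 -0.1684  0.2229] yaw 165.79 tilt [ 0.0042 -0.0113 -0.9999] F [ 0.55 -0.83 -1.24] M [ 0.07  0.01 -0.  ] open 0.0108
need [0.0023 0.0018 0.0329] twist 0.29
```

The tilt is good now. I'll descend and compare the cover with the neck in the pictures.

Emit:
servo_tool(
  commands=[
    [0.001, 0.001, 0.012, 0.3, 0],
    [0.001, 0.001, 0.01, 0, 0],
    [0, 0, 0.007, 0, 0],
    [0, 0, 0.003, 0, 0],
    [0, 0, 0.001, 0, 0],
  ],
)

```text
time_s: 12.75
tcp_pos: [0.5082, -0.1669, 0.1914]
eef_rot: [0.126, 0.992, -0.006, -0.0]
force: [0.1, -0.5, -0.9]
opening: 0.0107
```

```bash
python3 -c "
from h import *
go(.5062,-.1664,.190,-14.5)
cap('scene','s4');cap('top','t4'); crop('s4','s4c',170,140,290,300,4);crop('t4','t4c',340,220,440,320,6)"
```

```text
t 12.75 tcp [ 0.5082 -0.1669  0.1914] yaw 165.5 tilt [-6.000e-04 -1.200e-02 -9.999e-01] F [ 0.14 -0.46 -0.95] M [-0.01  0.07 -0.06] open 0.0107
need [0.002  0.     0.0014] twist 0.0
```

View pics/s4c.png

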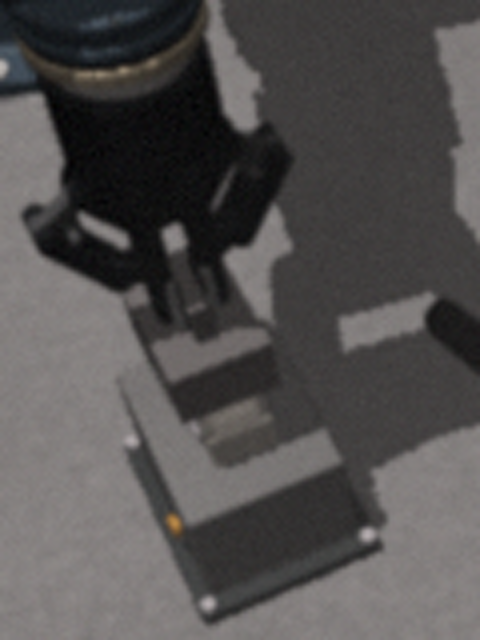

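View pics/t4c.png

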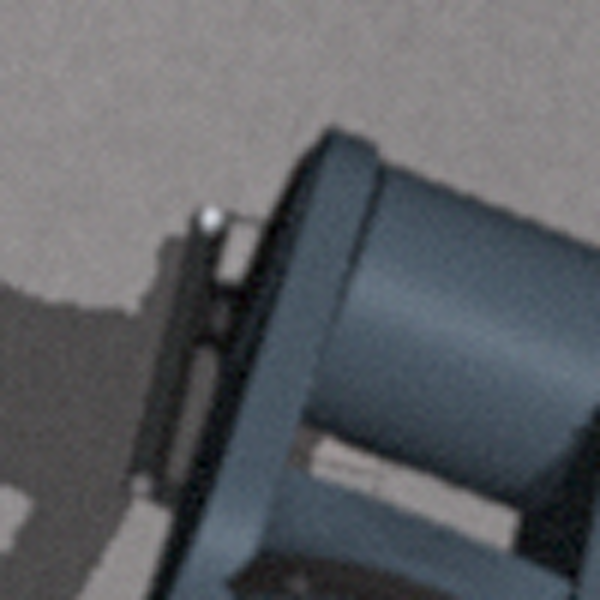

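The scene view shows the hood over the neck, with hood top front corners at crop (165,383) and (272,345). I'll fit the cover from this same camera and compare it with the scene-only housing fit (0.5079, -0.1675, -14.9°).

```bash
cat > f4.py <<'E'
import sys; from fit import *
O['e']=('s4',170,140,4)
b=.1914-.0515
T4=(.076,.055,b+.035);B4=(.076,.055,b)
q0=[.508,-.167,np.radians(-14.5)]
im=wire('e' ,q0,[],'') if 0 else None
fit([('e',p,T4) for p in((165,383),(272,345),(125,292))]+[('e',p,B4) for p in((185,420),(276,385))],q0)
img=cv2.imread('pics/s4c.png')
def dr(q,bx,c):
    P=proj('s4',world(rect(*bx),q)); P=((P+.5-[170,140])*4-.5).astype(np.int32); cv2.polylines(img,[P],True,c,1)
dr(q0,T4,(0,255,0));dr(q0,B4,(0,255,0)); h=np.load('pose.npz')['h']
for q,c in((h,(0,0,255)),([.5079,-.1675,-.2594],(255,0,0))): dr(q,S,c);dr(q,N,c);dr(q,(.064,.036,.085),c)
cv2.imwrite('pics/o4.png',cv2.resize(img[200:600,80:440],None,fx=1.5,fy=1.5))
E
python3 f4.py
```

```text
[ 0.50604506 -0.1676053  -0.289379  ] -16.580195108048134
[[0.66, -0.08], [-0.19, -0.22], [-0.69, -2.52], [-0.82, 1.16], [1.48, 0.39]]
```

View pics/o4.png

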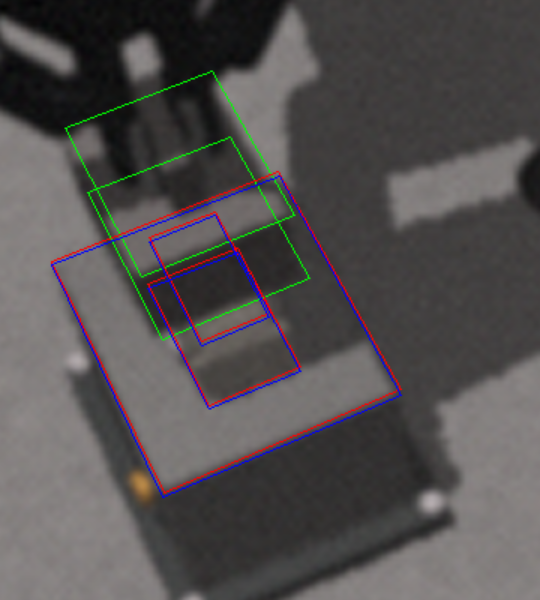

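```bash
python3 - <<'E'
from h import *
crop('s4','s4d',195,200,255,265,9)
E
```

```text
(no output)
```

View pics/s4d.png

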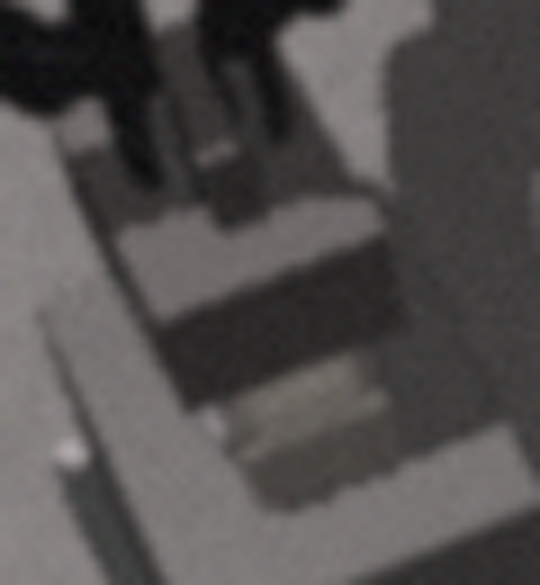

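```bash
cat > f5.py <<'E'
from fit import *
O['g']=('s4',195,200,9)
for dz in(-.003,0,.003):
    b=.1914-.0515+dz
    T4=(.076,.055,b+.035);B4=(.076,.055,b)
    print(dz);fit([('g',p,T4) for p in((155,325),(385,232),(65,150))]+[('g',p,B4) for p in((192,410),(405,325))],[.508,-.167,np.radians(-14.5)])
print('neck');K=(.064,.036,.107);F=(.064,.036,.085)
fit([('g',p,K) for p in((240,455),(385,400))]+[('g',p,F) for p in((265,510),(395,465))]+H2,[.507,-.167,np.radians(-14.5)])
E
python3 f5.py
```

```text
-0.003
[ 0.50393181 -0.16670254 -0.26971121] -15.453314065787298
[[0.28, -0.23], [0.32, 0.14], [-1.74, -5.64], [-0.34, 0.77], [0.75, 0.37]]
0
[ 0.50628259 -0.16768877 -0.27009153] -15.475104498812998
[[0.23, -0.23], [0.38, 0.1], [-1.82, -5.75], [-0.38, 0.82], [0.82, 0.38]]
0.003
[ 0.5086375  -0.16867414 -0.27043761] -15.494933410812044
[[0.18, -0.23], [0.45, 0.07], [-1.91, -5.85], [-0.41, 0.86], [0.9, 0.39]]
neck
[ 0.50637162 -0.16726135 -0.26636086] -15.261352831374824
[[0.89, 1.32], [0.51, 1.04], [0.02, 1.16], [0.99, -0.17], [-1.04, -1.31], [-0.7, -0.62], [-0.14, -0.24], [-0.87, 0.64], [1.32, -1.45], [-0.04, -0.28], [-0.03, -0.86], [-0.61, 0.41]]
```

The cover fit (0.5063, -0.1677, -15.5°) and neck fit (0.5064, -0.1673, -15.3°) from the same view agree within 0.5 mm, so it's aligned. Next is straight down until just above the catches (TCP z about 0.150).

Emit:
servo_tool(
  commands=[
    [0, 0, 0.008, 0, 0],
    [0, 0, 0.006, 0, 0],
    [0, 0, 0.006, 0, 0],
    [0, 0, 0.005, 0, 0],
    [0, 0, 0.003, 0, 0],
  ],
  force=80,
)

```text
time_s: 13.27
tcp_pos: [0.5091, -0.1678, 0.1628]
eef_rot: [0.126, 0.992, -0.006, 0.001]
force: [0.2, -0.2, -1.2]
opening: 0.0102
```

```bash
python3 -c "
from h import *
go(.508,-.1667,.150,-14.5)"
```

```text
t 13.2667 tcp [ 0.5091 -0.1678  0.1628] yaw 165.5 tilt [-0.0042 -0.0125 -0.9999] F [ 0.23 -0.22 -1.2 ] M [ 0.04 -0.   -0.04] open 0.0102
need [0.0014 0.0009 0.0127] twist 0.0
```

Emit:
servo_tool(
  commands=[
    [0.0006, 0.0005, 0.005, 0, 0],
    [0.0004, 0.0003, 0.004, 0, 0],
    [0, 0, 0.003, 0, 0],
  ],
)

```text
time_s: 13.52
tcp_pos: [0.5083, -0.1665, 0.1494]
eef_rot: [0.126, 0.992, -0.006, 0.001]
force: [0.4, 5.2, 10.2]
opening: 0.01
```

```bash
python3 -c "
from h import *
go(.508,-.1667,.150,-14.5)"
```

```text
t 13.5167 tcp [ 0.5083 -0.1665  0.1494] yaw 165.48 tilt [-0.0036 -0.0117 -0.9999] F [ 0.4   5.24 10.21] M [ 1.26 -0.07  0.02] open 0.01
need [ 0.0002 -0.0003 -0.0006] twist -0.02
```

Contact came at the expected height (TCP 0.1494), with 5 N sideways in +y. I'll ease toward +y and keep pressing in small steps.

Emit:
servo_tool(
  commands=[
    [0, 0.0012, 0.001, 0, 0],
    [0, 0.0004, 0.002, 0, 0],
  ],
)

```text
time_s: 13.68
tcp_pos: [0.5092, -0.1648, 0.1472]
eef_rot: [0.127, 0.992, -0.006, 0.002]
force: [-6.2, 1.3, 18.3]
opening: 0.0105
```

```bash
python3 -c "
from h import *
go(.508,-.1667,.1365,-14.5)"
```

```text
t 13.6833 tcp [ 0.5092 -0.1648  0.1472] yaw 165.46 tilt [-0.0046 -0.0112 -0.9999] F [-6.24  1.3  18.29] M [ 0.19  1.64 -0.12] open 0.0105
need [ 0.0007 -0.002   0.0107] twist -0.04
```

Emit:
servo_tool(
  commands=[
    [0.001, 0.0002, 0.002, 0, 0],
    [0.0003, 0, 0.002, 0, 0],
  ],
)

```text
time_s: 13.85
tcp_pos: [0.509, -0.1648, 0.1456]
eef_rot: [0.127, 0.992, -0.007, 0.003]
force: [-6.7, 1.9, 16.9]
opening: 0.0101
```

```bash
python3 -c "
from h import *
go(.508,-.1667,.1365,-14.5)
cap('scene','s5'); crop('s5','s5d',180,190,270,290,6)"
```

```text
t 13.85 tcp [ 0.509  -0.1648  0.1456] yaw 165.47 tilt [-0.0077 -0.0122 -0.9999] F [-6.67  1.92 16.88] M [ 0.38  1.41 -0.2 ] open 0.0101
need [ 0.0005 -0.002   0.0091] twist -0.03
```

View pics/s5d.png

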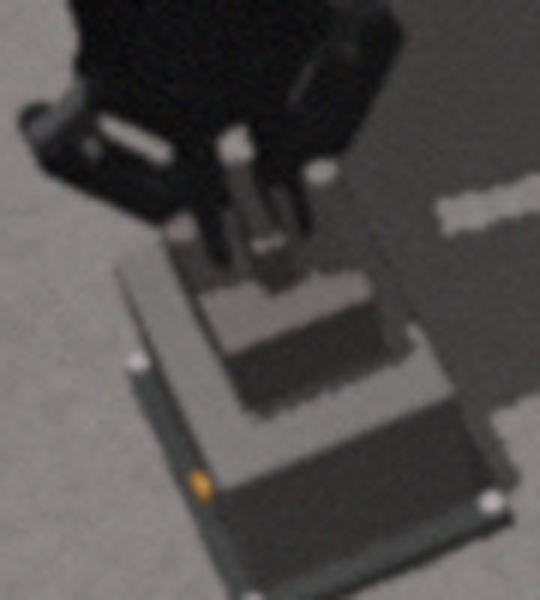

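The hood is squarely over the neck. Keep pressing, with a further small ease in tool +x.

Emit:
servo_tool(
  commands=[
    [0.0015, 0, 0.002, 0, 0],
    [0.001, 0, 0.0025, 0, 0],
  ],
)

```text
time_s: 14.07
tcp_pos: [0.5083, -0.1649, 0.1434]
eef_rot: [0.127, 0.992, -0.007, 0.006]
force: [-1.3, 1.3, 9.0]
opening: 0.0103
```

```bash
python3 -c "
from h import *
go(.508,-.1667,.1365,-14.5)"
```

```text
t 14.0667 tcp [ 0.5083 -0.1649  0.1434] yaw 165.45 tilt [-0.0133 -0.013  -0.9998] F [-1.26  1.31  9.01] M [ 0.32  0.26 -0.14] open 0.0103
need [-0.     -0.0017  0.007 ] twist -0.05
```

Force fell from 17 to 9 N at 7 mm short, as described. Continue down.

Emit:
servo_tool(
  commands=[
    [0, 0, 0.003, 0, 0],
    [0, 0, 0.002, 0, 0],
  ],
)

```text
time_s: 14.23
tcp_pos: [0.5083, -0.1649, 0.1392]
eef_rot: [0.127, 0.992, -0.007, 0.006]
force: [-1.1, 1.6, -2.3]
opening: 0.0104
```

```bash
python3 -c "
from h import *
go(.508,-.1667,.1365,-14.5)"
```

```text
t 14.2333 tcp [ 0.5083 -0.1649  0.1392] yaw 165.44 tilt [-0.0138 -0.013  -0.9998] F [-1.07  1.65 -2.29] M [ 0.13  0.28 -0.11] open 0.0104
need [-0.0001 -0.0018  0.0027] twist -0.06
```

The force collapsed to -2 N, so the catches are in with about 2.7 mm left. Now on to the shoulder.

Emit:
servo_tool(
  commands=[
    [0, 0, 0.002, 0, 0],
    [0, 0, 0.002, 0, 0],
  ],
)

```text
time_s: 14.4
tcp_pos: [0.5088, -0.1654, 0.1357]
eef_rot: [0.127, 0.992, -0.008, 0.007]
force: [-14.3, -0.2, 45.2]
opening: 0.0102
```

```bash
python3 -c "
from h import *
go(.508,-.1667,.1365,-14.5)"
```

```text
t 14.4 tcp [ 0.5088 -0.1654  0.1357] yaw 165.45 tilt [-0.0151 -0.0138 -0.9998] F [-14.32  -0.22  45.16] M [0.71 2.71 0.06] open 0.0102
need [ 0.0004 -0.0014 -0.0008] twist -0.05
```

Hard stop at TCP 0.1357: home, but 45 N. Next I settle toward about 10 N without backing off.

Emit:
servo_tool(
  commands=[
    [0.0004, 0, 0.0006, 0, 0],
  ],
)

```text
time_s: 14.48
tcp_pos: [0.5086, -0.1654, 0.1359]
eef_rot: [0.127, 0.992, -0.008, 0.007]
force: [-4.4, 3.7, 11.0]
opening: 0.0104
```

```bash
python3 -c "
from h import *
go(.508,-.1667,.1365,-14.5)"
```

```text
t 14.4833 tcp [ 0.5086 -0.1654  0.1359] yaw 165.45 tilt [-0.0153 -0.0136 -0.9998] F [-4.36  3.68 10.95] M [1.2  1.12 0.08] open 0.0104
need [ 0.0002 -0.0014 -0.0006] twist -0.05
```

```bash
python3 -c "
from h import *
for i in range(4):
    cap('scene','s6'); print(r.get_state()['force'].round(1),r.get_state()['tcp_pos'].round(4))
crop('s6','s6d',180,190,270,290,6)"
```

```text
[-3.7  3.2 13.1] [ 0.5086 -0.1653  0.1359]
[-3.3  1.9 12.3] [ 0.5086 -0.1653  0.1359]
[-4.1  2.8 13. ] [ 0.5086 -0.1653  0.1359]
[-3.9  2.2 12.8] [ 0.5086 -0.1653  0.1359]
```

View pics/s6d.png

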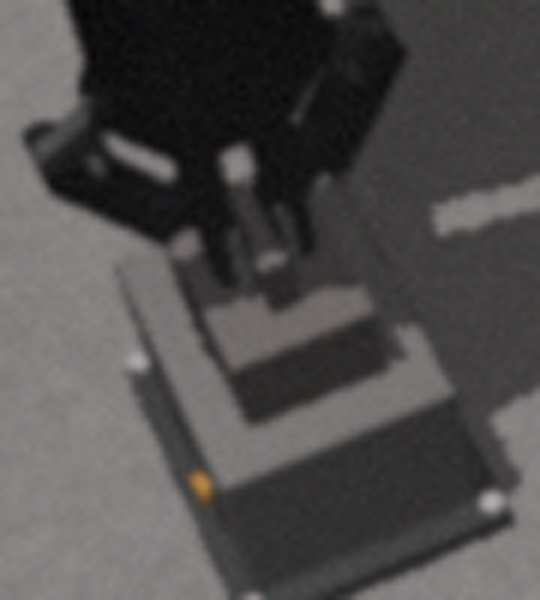

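The picture shows the hood's lower front edge, crop (250,420) to (400,355), lying on the shoulder with no gap. The push holds steady at about 12.8 N, so I'll hand in.

```bash
python3 -c "
from h import *
print(r.hand_in()); s=r.get_state(); print(s['time_s'],s['force'].round(1),s['tcp_pos'].round(4),s['opening'])"
```

```text
the job is handed in; nothing more can be done
None
the job is handed in; nothing more can be done
```

The cover is snapped home on the housing neck, and I handed in with the arm still gripping the rib and pressing down, at about 14.7 s. I gripped it by the rib, set it over the neck with its long side along the neck's, and pressed it straight down.

**Pressing:** the downward force rose to about 18 N, then fell to 9 N and to -2 N as the catches snapped in. It rose again on the shoulder, briefly to 45 N. I eased it to about 13 N, steady over four readings, a little above the 10 N asked.

**Seating:** the tool stopped at z = 0.1359 m against 0.1365 m expected. The last picture shows the cover's lower front edge on the shoulder with no visible gap.

**What did not fully agree:**
- The tool ended tilted about 1.2°, because the wrist drifts slightly during moves. I had already worked off about 3° of tilt above the housing.
- A sideways force of 4–5 N remained while pressing.
- The two cameras differed by about 2–3 mm on the housing position. I used the scene camera alone for the final alignment, where the cover and neck fits matched within about 0.5 mm.

I did not see the arm touch any of the other things on the bench, but I took no separate measurement of them at the end.

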